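# Hang the incubator's lift-off door

## Task

The incubator's door has been washed and stands in the grey stand: lift it out and hang it back on the incubator by lowering both knuckles fully onto the two hinge pins while the door stands well open (about 40 to 90 degrees), then swing it shut against the rubber stop and let go. The hinge rail's exact place along its slots is unknown, so feel for the pins gently and never force or drop the door onto them; leave the jar, tube rack and tip box where they are.

Things in the scene. Friction and masses are not known exactly. Their poses are not given: they have to be found in the camera images.
- incubator: Fixed white bench-top plate incubator, 220 mm deep (x), 280 wide (y), 170 high. Origin: centre of its underside, on the bench; its open front faces its -x, front face at x = -110. At the left (+y) of the front a dark steel hinge rail carries two flat-topped lugs, one 110 mm above the other; on each stands a plain upright brass pin. Both pins share one vertical axis.
- hinge_mid (a point): Incubator point (-132, 105, 32) mm, incubator axes: where the pin axis meets the top of the LOWER lug if the rail is mid-slot. The rail is bolted by hand through slots: the true axis lies anywhere up to 18 mm to either side of this along the incubator's y (x and z are true). It is firm in use; its place is not reported.
- hinge_mid_top (a point): The same point for the UPPER lug, 110 mm higher. Each pin: 9 mm in diameter, 16 mm tall above its lug top, flat end, edges hardly rounded. Each lug: 8 mm thick, rounded end of radius 9 mm about the pin, joined to the front face 22 mm behind the axis; the rail's face is 17 mm behind it.
- stop (a point): Middle of the outer face of the black rubber strip that stops the door when shut: incubator point (-126, -30, 155) mm, above the opening; the strip is 50 mm long (y), 12 mm high and stands 16 mm proud of the front face.
- door: Loose blue-framed amber door, 0.27 to 0.45 kg, upright in the stand at first. Origin: on its hinge axis, level with its lower edge; z up. Panel 160 wide, 170 high, 10 thick, centred on x = 0, from y = -15 to -175 mm; outer face -x. Shut: axes parallel to the incubator's, panel along its -y. Opens by turning negatively about z (free edge towards the incubator's -x).
- door_axis (a point): Door point (0, 0, 20) mm, door axes: on the hinge axis at the underside of the LOWER steel knuckle. Knuckles: 20 mm high, outer radius 11, straight bore 12 mm in diameter right through. Hung fully, the underside rests on the lug top, so this point is level with hinge_mid and the door's lower edge is 12 mm above the bench.
- door_axis_top (a point): Door point (0, 0, 130) mm: the same for the UPPER knuckle. Once hung, the door swings freely on the pins and stays where left.
- door_grip (a point): Centre of the black grip tab on the door's top edge: door point (0, -90, 190) mm, door axes. Tab 14 thick (door x), 40 long (y), 40 high (door z 170 to 210); the door's centre of mass lies under it.
- door_edge (a point): Point on the door's free edge, inner face, half height: door frame (5, -175, 85) mm. Shut against the stop, it is at about x = -127 mm in the incubator's frame.
- stand: Fixed grey drying stand. Origin: centre of its underside; base 110 x 120 x 10 mm. Two walls 8 mm thick, 90 long (along its y), up to 65 mm high, leave a slot 13 mm wide along its y in which the door's lower edge stands on the base (door lower edge 10 mm above the bench). The door's axes start parallel to the stand's.
- tube_rack: Loose white tube rack, 190 x 100 x 40 mm, tube caps to 52 mm. Origin: centre of its underside.
- jar: Loose glass jar with black lid, 68 mm in diameter, 85 high. Origin: centre of its underside.
- tip_box: Loose white pipette-tip box, 120 x 85 x 49 mm. Origin: centre of its underside.
There are look-alikes about, which are no part of the job. Leave any yellow look-alike of the door alone. What is shaped like the stand but green is not meant.

How it is judged (in metres and radians):
On the way, in this order (a step that is already met when the one before it is completed fails the run):
1. the door is lifted clear of the stand (distance of door_axis from where it was at the start of the episode above 0.06 m and contact force between door and stand below 0.1 N), for 0.1 s.
2. both knuckles are fully down on the pins with the door standing open, its free edge more than 60 mm (about 20 degrees) in front of its shut place (z of door_axis in the frame of hinge_mid between -0.003 and 0.003 m and x of door_axis in the frame of hinge_mid between -0.006 and 0.006 m and y of door_axis in the frame of hinge_mid between -0.0215 and 0.0215 m and angle between door's own z axis and vertical below 0.07 rad and x of door_edge in the frame of incubator below -0.187 m), for 0.2 s.
At the end, for the whole second after the job is handed in: The door hangs on both pins with its knuckles fully down on the lugs (lower knuckle within 3 mm of the lug top's height, hinge axis within 6 mm of hinge_mid's in the incubator's x and 21.5 mm in y, tilt under 0.07 rad), it is shut (free edge at most 8 mm from its place against the stop) and at rest (z of door_axis in the frame of hinge_mid between -0.003 and 0.003 m and x of door_axis in the frame of hinge_mid between -0.006 and 0.006 m and y of door_axis in the frame of hinge_mid between -0.0215 and 0.0215 m and angle between door's own z axis and vertical below 0.07 rad and x of door_edge in the frame of incubator above -0.135 m and y of door_edge in the frame of incubator below 0 m and linear speed of door below 0.02 m/s and angular speed of door below 0.1 rad/s); the robot touches nothing.
It fails at once if the door is pressed, forced, dropped or slammed on the incubator or its hinge: more than 40 N in all between them (contact force between door and incubator above 40 N).
It fails at once if the tube rack is moved more than 20 mm or tipped (distance of tube_rack from where it was at the start of the episode above 0.02 m or angle between tube_rack's own z axis and vertical above 0.3 rad).
It fails at once if the jar is moved more than 20 mm or tipped (distance of jar from where it was at the start of the episode above 0.02 m or angle between jar's own z axis and vertical above 0.3 rad).
It fails at once if the tip box is moved more than 20 mm or tipped (distance of tip_box from where it was at the start of the episode above 0.02 m or angle between tip_box's own z axis and vertical above 0.3 rad).
It also fails if it takes over 58 s, if anything falls off the work surface, if the arm or the gripper's body presses on something with over 40 N, if the wrist force passes 120 N, or if a joint passes its speed limit or range.

## Robot

A 6-joint arm with a two-finger parallel gripper is mounted at the origin on the work surface. World frame = base frame: x ahead of the robot, y to its left, z up, the work surface at z = 0. Lengths are in m, angles in degrees, forces in N, time in s.
With the tool pointing down it reaches from about 0.325 to 0.775 m from the base axis. Payload 5.5 kg.
Tool frame: the origin (TCP) lies at the centre of the arm's flange, where the gripper is bolted on; the fingertips stand 182 mm ahead of it and the grasp point (between the pads) lies 163 mm ahead of it; z points along the fingers, y is the line along which they close (so a half turn about z gives the same grasp; the last joint's range is limited). The gripper opens to 88 mm and grips with 3 to 60 N. Pads are 20 mm wide; open, the fingers measure 115 mm over their backs; the gripper's body (75 mm by 178 mm) begins 61 mm behind the grasp point.
Start: joints at [-73.092, 5.22, 70.514, -0, 104.267, -3.249], TCP at [0.207, -0.563, 0.405] pointing down, gripper open.
Joint ranges: [-164.24, 164.24], [-49.07, 125.15], [9.68, 141.18], [-86.29, 266.29], [3.28, 154.24], [-151.56, 151.56]. Speed limits (degrees/s): [147.25, 147.25, 172.46, 180, 180, 180].

## Interface

Orientations are given as [roll, pitch, yaw] about the fixed x, y, z axes, in that order (R = Rz(yaw) Ry(pitch) Rx(roll)).
In Python, from station import r gives the robot as it stands. The module is installed in compiled form; this text tells all that it offers. Calls block until the motion is done:
- r.reach(position, orientation): joint-space move of the TCP to a pose.
- r.servo_line(position, rotation=None, speed=0.15): straight line of the TCP; rotation=None keeps the orientation; speed is the mean speed in m/s.
- r.move_joints(angles): joint-space move.
- r.let_go() and r.grab(squeeze=None): open the fingers fully, or close them until they stop; squeeze is the grip in N (None keeps the last).
- r.wait(seconds).
- r.inverse_kinematics(position, orientation): joint angles nearest the present ones, or None.
- r.sense(): the state.
- r.snapshot(name): name is "scene" or "top"; returns a dict with "frame" (384x512x3 uint8, red, green, blue), "fx", "fy", "cx", "cy" (pixels), "R" (3x3) and "t" (3): a world point X has camera coordinates R X + t. Camera axes: x right, y down, z forward; pixel columns grow to the right and rows downward; lengths in m; the calibration is good to about 2 mm. A picture is of the moment at which its call begins. There is no depth.
A pose or a line that the arm cannot do raises r.IKError and nothing moves.
- r.hand_in(): hands the job in; it is judged then, once.
The state is a dict: "clock": time; "joints": joint angles; "joint_vel": joint speeds; "joint_torque": joint torques, N m; "tcp_pos": TCP position; "orientation": TCP orientation; "contact_force": force on the tool from outside, world axes, zero at the start; "torque": the same for the moment, N m; "opening": finger opening in m; "gripper_force": force on a finger pad.
Only numpy, scipy, OpenCV 4.12 (cv2) and the standard library are available. Lean on these libraries where they do the work, as an engineer would, in place of code of your own. Each camera call takes 0.05 s, during which the arm holds its last target. There are 200 camera calls.

## Working session

There is one attempt and no reset: what is moved stays moved. The work goes in short steps, each a Python script; the robot and the scene stay as the last script left them, time stands still between calls to the robot, and variables do not carry over. Pictures are saved under pics/ and viewed, at most 10 in all, crops included, and the job is handed in when it is done.

```bash
mkdir -p pics
cat > h.py <<'E'
import numpy as np, cv2, pickle
def snap(r,n,f):
    s=r.snapshot(n); cv2.imwrite(f'pics/{f}.png',s['frame'][:,:,::-1]); pickle.dump(s,open(f'pics/{f}.pkl','wb')); return s
def load(f): return pickle.load(open(f'pics/{f}.pkl','rb'))
def cam(s):
    R=np.array(s['R']);return R,-R.T@np.array(s['t'])
def ray(s,u,v):
    R,c=cam(s); return c,R.T@np.array([(u-s['cx'])/s['fx'],(v-s['cy'])/s['fy'],1.])
def onz(s,u,v,z):
    c,d=ray(s,u,v); return c+d*(z-c[2])/d[2]
def proj(s,X):
    p=np.array(s['R'])@np.array(X)+np.array(s['t']); return np.array([s['fx']*p[0]/p[2]+s['cx'],s['fy']*p[1]/p[2]+s['cy']])
def two(a,ua,b,ub):
    c1,d1=ray(a,*ua);c2,d2=ray(b,*ub)
    k=np.linalg.lstsq(np.c_[d1,-d2],c2-c1,rcond=None)[0]
    p,q=c1+k[0]*d1,c2+k[1]*d2; return (p+q)/2,np.linalg.norm(p-q)
E
python3 - <<'E'
from station import r
from h import *
a=snap(r,'scene','s0');b=snap(r,'top','t0')
for s in(a,b): print(cam(s)[1].round(3),cam(s)[0][2].round(3),s['fx'])
for f in('s0','t0'):
    cv2.imwrite(f'pics/{f}v.png',cv2.resize(cv2.imread(f'pics/{f}.png'),(800,600),interpolation=cv2.INTER_CUBIC))
E
```

```text
[ 1.224 -0.715  1.031] [-0.473  0.52  -0.712] 371.1347022883828
[ 0.469 -0.073  1.131] [ 0.151 -0.005 -0.988] 349.3907061545679
```

View pics/s0v.png

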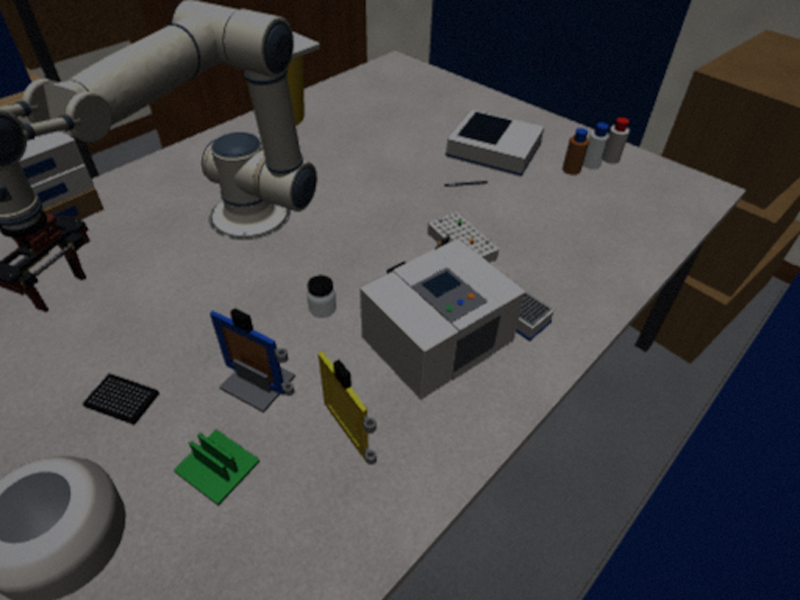

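View pics/t0v.png

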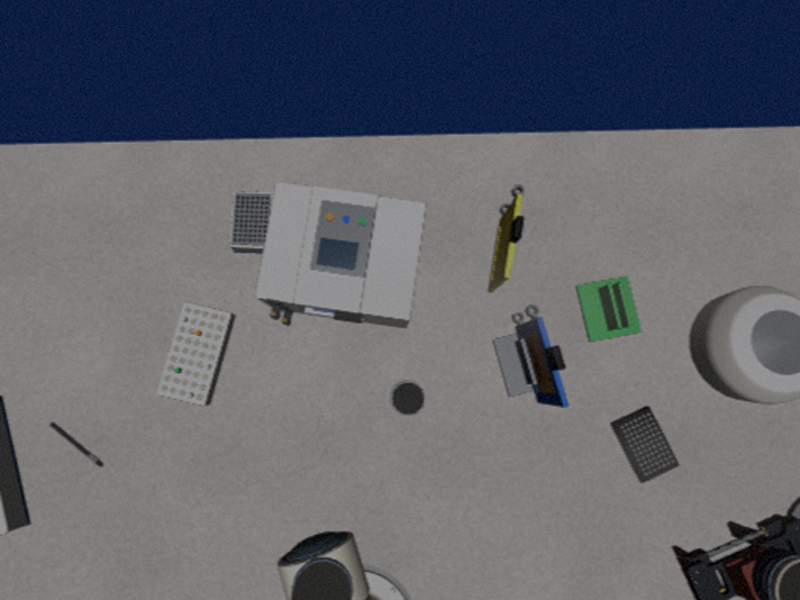

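The scene shows two doors in the 800x600 top view: the blue one at (545,360), standing in the grey stand, and the yellow one at (510,235). The blue one fits the description. Two stands: the grey one at (520,362) is meant, and the green one at (610,308) is not. The incubator front faces the robot, with brass pins at about (280,318). The jar is at (407,398), the rack at (195,355) and the tip box at (252,220). Next is one enlarged crop to confirm this and measure from.

Run:
```python
from h import *
t=cv2.imread('pics/t0.png');s=cv2.imread('pics/s0.png')
def crop(im,x,y,w,h,k):
    c=cv2.resize(im[y:y+h,x:x+w],None,fx=k,fy=k,interpolation=cv2.INTER_CUBIC); c=np.clip(c*1.6,0,255).astype(np.uint8)
    for i in range(0,w,10): cv2.putText(c,str(x+i),(i*k,8),0,.3,(0,255,255)); cv2.line(c,(i*k,9),(i*k,14),(0,255,255))
    for j in range(0,h,10): cv2.putText(c,str(y+j),(0,j*k+3),0,.3,(0,255,255))
    return c
A=crop(t,310,190,60,75,6)   #360x450
B=crop(t,160,185,60,35,7)  #420x245
C=crop(s,130,190,65,75,5) #325x375
o=np.zeros((600,800,3),np.uint8); o[:450,:360]=A;o[:245,370:790]=B; o[225+0:600,470:795]=C
cv2.imwrite('pics/c1.png',o)
```

```text
(no output)
```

View pics/c1.png

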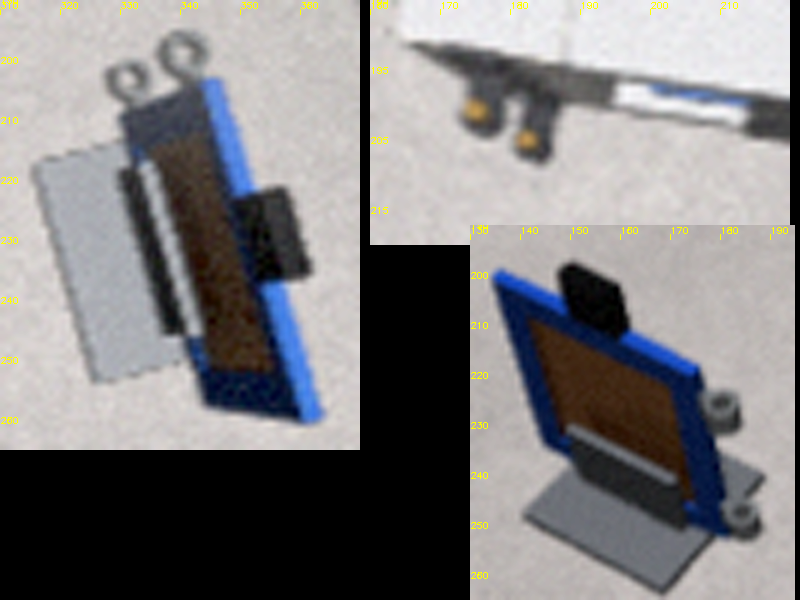

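The crop confirms the blue door in the grey stand. In top-view pixels, its upper knuckle is at about (340.5,198.8), the lower one at (331.7,203.3) and the tab at (356,229). The brass pins are at (175,200.7), upper, and (182.6,204.7), lower. Next I measure positions.

Run:
```python
from h import *
t=load('t0');s=load('s0')
im=cv2.imread('pics/t0.png');hsv=cv2.cvtColor(im,cv2.COLOR_BGR2HSV)
def rect(m,z,name):
    ys,xs=np.nonzero(m); P=np.array([onz(t,x,y,z)[:2] for x,y in zip(xs,ys)])
    (c,wh,a)=cv2.minAreaRect((P*1000).astype(np.float32)); print(name,len(xs),np.round(c,1),np.round(wh,1),round(a,2)); return P
def sub(m,x,y,w,h):
    o=np.zeros_like(m);o[y:y+h,x:x+w]=m[y:y+h,x:x+w];return o
# bright blue top strip
H,S,V=[hsv[...,i].astype(int) for i in range(3)]
m=sub((H>100)&(H<125)&(S>130)&(V>95),325,195,45,70); P=rect(m,.18,'strip')
q=P-P.mean(0);v=np.linalg.svd(q,full_matrices=False)[2][0]; print('strip mean',P.mean(0),'dir',np.degrees(np.arctan2(v[1],v[0])))
m=sub(V<45,348,218,16,22);rect(m,.22,'tab(all)')
# incubator top
m=((S<40)&(V>125)).astype(np.uint8);m=sub(m,160,110,120,105);
m=cv2.morphologyEx(m,cv2.MORPH_CLOSE,np.ones((45,45)));n,l,st,_=cv2.connectedComponentsWithStats(m);k=1+st[1:,4].argmax();P=rect(l==k,.17,'incub')
# pins
m=sub(((H>8)&(H<30)&(S>100)&(V>60)).astype(np.uint8),165,190,30,25);n,l,st,ce=cv2.connectedComponentsWithStats(m)
for k in range(1,n):
    print('pin',st[k],ce[k],[onz(t,*ce[k],z)[:2].round(4) for z in(.158,.048)])
for p,z in(((340.5,198.8),.16),((331.7,203.3),.05)): print('knuckle',onz(t,*p,z).round(4))
print('knuck 2view up',two(t,(340.5,198.8),s,(130+250/5,190+182/5)))
m=sub((V<45),395//2,0,1,1)
for n,(u,v),z in(('jar',(407,398),.085),('rack',(195,355),.045)):print(n,onz(t,u/1.5625,v/1.5625,z).round(3))
```

```text
strip 125 [ 491.2 -356.3] [153.6   8.4] 13.38
strip mean [ 0.4837217  -0.35820647] dir -166.8305493468441
tab(all) 179 [ 491.8 -347.2] [31.1 44.8] 86.12
incub 12599 [697.3   4.9] [343. 300.] 88.61
pin [174 200   3   2   6] [175.  200.5] [array([0.5892, 0.1301]), array([0.6027, 0.153 ])]
pin [181 204   3   2   6] [182.  204.5] [array([0.5775, 0.1104]), array([0.5897, 0.1311])]
knuckle [ 0.5823 -0.3336  0.16  ]
knuckle [ 0.5817 -0.3348  0.05  ]
knuck 2view up (array([ 0.58415584, -0.33490784,  0.15135801]), np.float64(0.002588369044702548))
jar [ 0.431 -0.107  0.085]
rack [0.524 0.308 0.045]
```

Run:
```python
from h import *
t=load('t0')
g=cv2.GaussianBlur(cv2.cvtColor(cv2.imread('pics/t0.png'),cv2.COLOR_BGR2GRAY),(0,0),.8).astype(float)
def edge(scan,z):
    P=[]
    for a,pts in scan:
        v=np.array([g[y,x] for x,y in pts]);k=np.abs(np.gradient(v)).argmax();P.append(onz(t,*pts[k],z)[:2])
    P=np.array(P)
    vx,vy,x0,y0=cv2.fitLine((P*1000).astype(np.float32),cv2.DIST_HUBER,0,.01,.01).ravel()
    e=np.abs((P[:,0]*1000-x0)*vy-(P[:,1]*1000-y0)*vx);print('az',round(np.degrees(np.arctan2(vy,vx))%180,2),'pt',x0.round(1),y0.round(1),'med res',np.median(e).round(2));return
fl=lambda x:192+(x-165)*(208-192)/(261-165)
bl=lambda x:117+(x-176)*(130-117)/(272-176)
edge([(x,[(x,int(round(fl(x)))+d) for d in range(-5,6)]) for x in range(172,256,2)],.17)
edge([(x,[(x,int(round(bl(x)))+d) for d in range(-5,6)]) for x in range(180,266,2)],.17)
rl=lambda y:272-(y-130)*(272-261)/(205-130)
ll=lambda y:176-(y-117)*(176-165)/(192-117)
edge([(y,[(int(round(rl(y)))+d,y) for d in range(-5,6)]) for y in range(136,200,2)],.17)
edge([(y,[(int(round(ll(y)))+d,y) for d in range(-5,6)]) for y in range(124,186,2)],.17)
```

```text
az 80.11 pt 593.3 21.0 med res 0.82
az 80.11 pt 810.5 -5.7 med res 1.72
az 169.94 pt 671.5 -127.3 med res 1.11
az 171.3 pt 714.0 145.5 med res 0.94
```

Run:
```python
from station import r
from h import *
s=r.sense();print({k:np.round(s[k],3).tolist() for k in('clock','tcp_pos','orientation','contact_force','opening')})
for y0 in(13.2,-166.8):
    for p,dy in(((.494,-.355,.367),0),((.494,-.355,.48),0),((.43,-.1,.48),0),((.43,.11,.40),0),((.502,.11,.39),0),((.56,.07,.375),40),((.574,.042,.375),67),((.55,.06,.5),67)):
        q=r.inverse_kinematics(list(p),[180,0,(y0+dy+180)%360-180]);print(y0,p,None if q is None else np.round(q,0).tolist())
```

```text
{'clock': 0.1, 'tcp_pos': [0.207, -0.563, 0.404], 'orientation': [-179.901, -0.006, 20.158], 'contact_force': [0.686, -0.274, -0.504], 'opening': 0.088}
13.2 (0.494, -0.355, 0.367) [-39.0, 6.0, 73.0, -0.0, 101.0, 38.0]
13.2 (0.494, -0.355, 0.48) [-39.0, 8.0, 60.0, -0.0, 112.0, 38.0]
13.2 (0.43, -0.1, 0.48) [-18.0, -17.0, 84.0, -0.0, 114.0, 59.0]
13.2 (0.43, 0.11, 0.4) [10.0, -19.0, 93.0, -0.0, 106.0, 87.0]
13.2 (0.502, 0.11, 0.39) [9.0, -8.0, 85.0, -0.0, 103.0, 85.0]
13.2 (0.56, 0.07, 0.375) [4.0, -1.0, 79.0, -0.0, 101.0, 40.0]
13.2 (0.574, 0.042, 0.375) [1.0, 1.0, 78.0, -0.0, 101.0, 11.0]
13.2 (0.55, 0.06, 0.5) [3.0, 0.0, 66.0, -0.0, 114.0, 13.0]
-166.8 (0.494, -0.355, 0.367) [-39.0, 6.0, 73.0, 0.0, 101.0, -142.0]
-166.8 (0.494, -0.355, 0.48) [-39.0, 8.0, 60.0, 0.0, 112.0, -142.0]
-166.8 (0.43, -0.1, 0.48) [-18.0, -17.0, 84.0, 0.0, 114.0, -121.0]
-166.8 (0.43, 0.11, 0.4) [10.0, -19.0, 93.0, 0.0, 106.0, -93.0]
-166.8 (0.502, 0.11, 0.39) [9.0, -8.0, 85.0, 0.0, 103.0, -95.0]
-166.8 (0.56, 0.07, 0.375) [4.0, -1.0, 79.0, 0.0, 101.0, -140.0]
-166.8 (0.574, 0.042, 0.375) None
-166.8 (0.55, 0.06, 0.5) None
```

Run:
```python
from station import r
from h import *
def st(n): 
    s=r.sense();print(n,round(s['clock'],2),np.round(s['tcp_pos'],4),np.round(s['orientation'],1),np.round(s['contact_force'],1),np.round(s['torque'],2),round(s['opening'],4))
o=[180,0,13.2]
r.reach([.494,-.355,.47],o);st('above')
r.servo_line([.494,-.355,.367],speed=.15);st('down')
r.grab(40);st('grab')
r.servo_line([.494,-.355,.375],speed=.04);st('lift1')
r.servo_line([.494,-.355,.48],speed=.15);st('lift')
r.servo_line([.43,-.33,.48],speed=.2)
snap(r,'top','t1');snap(r,'scene','s1');st('end')
A=cv2.imread('pics/t1.png')[150:384,250:512];B=cv2.imread('pics/s1.png')[60:294,60:322]
c=lambda i:np.clip(cv2.resize(i,(400,360))*1.5,0,255).astype(np.uint8)
cv2.imwrite('pics/c2.png',np.hstack([c(A),c(B)]))
```

```text
above 1.45 [ 0.4935 -0.3558  0.4696] [-180.     0.    13.1] [ 0.2 -0.5 -0.1] [ 0.05 -0.08  0.04] 0.0879
down 2.28 [ 0.4938 -0.3553  0.3684] [ 1.799e+02 -1.000e-01  1.320e+01] [-0.6 -0.7  0.1] [-0.03 -0.04  0.02] 0.0875
grab 3.41 [ 0.494 -0.355  0.367] [-180.     0.    13.2] [-0.5 -0.3 -0. ] [0.03 0.08 0.02] 0.0133
lift1 3.76 [ 0.494  -0.355   0.3751] [-180.    -0.    13.2] [ 0.4  0.2 -3.8] [-0.04  0.03  0.05] 0.0139
lift 4.61 [ 0.4941 -0.3551  0.4788] [-1.799e+02  1.000e-01  1.320e+01] [ 0.1  0.6 -4.4] [0.04 0.01 0.01] 0.0141
end 5.2 [ 0.4305 -0.3302  0.4789] [-179.9    0.    13.2] [ 0.4  0.1 -3.7] [ 0.02 -0.01 -0.03] 0.014
```

View pics/c2.png

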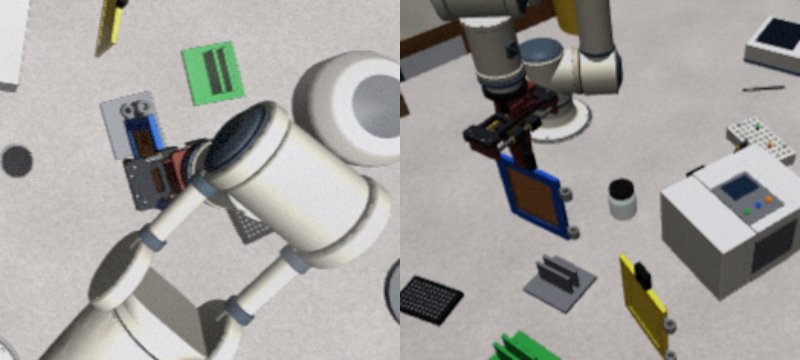

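The door is lifted clear and hangs upright in the gripper, with its knuckles at about (135,107) in the left crop. The stand is empty. Next I carry it to 30 mm short of the pins and measure again.

Run:
```python
from station import r
from h import *
r.servo_line([.43,-.1,.48],speed=.25)
r.servo_line([.43,.1096,.48],speed=.25)
r.servo_line([.43,.1096,.393],speed=.2)
r.servo_line([.4715,.1096,.393],speed=.12)
r.wait(.2);a=snap(r,'top','t2');b=snap(r,'scene','s2');s=r.sense();print(s['clock'],s['tcp_pos'],s['contact_force'])
x,y,w,h=155,185,50,50
c=cv2.resize(cv2.imread('pics/t2.png')[y:y+h,x:x+w],None,fx=12,fy=12,interpolation=cv2.INTER_CUBIC); c=np.clip(c*1.6,0,255).astype(np.uint8)
for i in range(0,w,5): cv2.putText(c,str(x+i),(i*12,8),0,.35,(0,255,255));cv2.line(c,(i*12,9),(i*12,14),(0,255,255));cv2.putText(c,str(y+i),(0,i*12+3),0,.35,(0,255,255))
cv2.imwrite('pics/c3.png',c)
```

```text
8.6333 [0.4710866  0.10966565 0.39333258] [ 0.3869768   0.80244737 -4.43358642]
```

View pics/c3.png

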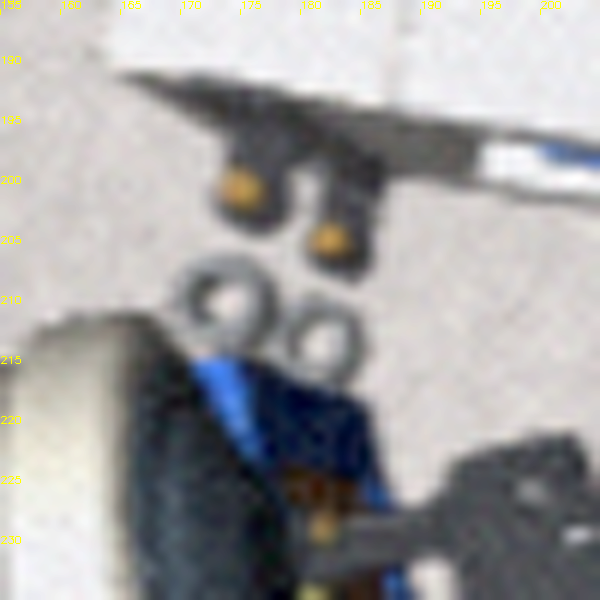

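Run:
```python
from h import *
t=load('t2')
for n,p,z in(('ku',(173.6,209.8),.186),('kl',(181.6,213.3),.076),('pu',(174.5,200.2),.158),('pl',(182,204.5),.048)): print(n,onz(t,*p,z)[:2].round(4))
im=t['frame'][:,:,::-1].copy();hsv=cv2.cvtColor(im,cv2.COLOR_BGR2HSV).astype(float)
for n,(x,y) in(('pu',(172,197)),('pl',(179,202))):
    w=hsv[y:y+7,x:x+7,1]*((hsv[y:y+7,x:x+7,0]<32));w=np.clip(w-60,0,None);Y,X=np.mgrid[y:y+7,x:x+7];c=((X*w).sum()/w.sum(),(Y*w).sum()/w.sum());print(n,np.round(c,2),onz(t,*c,.158 if n=='pu' else .048)[:2].round(4))
```

```text
ku [0.5605 0.1278]
kl [0.5599 0.127 ]
pu [0.5901 0.1315]
pl [0.5897 0.1311]
pu [174.89 200.43] [0.5894 0.1304]
pl [182.13 204.62] [0.5893 0.1307]
```

```bash
cat > feel.py <<'E'
from station import r
from h import *
def F(n=6):
    f=[]
    for _ in range(n): r.wait(.02); f.append(r.sense()['contact_force'])
    return np.mean(f,0)
def down(x,y,z0,z1,base,step=.001,lim=3):
    """lower in steps until touch; returns (z, force, touched)"""
    z=z0
    while z>z1+1e-6:
        z=max(z1,z-step); r.servo_line([x,y,z],speed=.03); f=F(4)-base
        if abs(f[2])>lim or np.hypot(f[0],f[1])>6: return z,f,True
    return z,f,False
E
python3 - <<'E'
from feel import *
X,Y=.501,.1119
r.servo_line([X,Y,.393],speed=.05);r.wait(.3);base=F(10);print('base',base.round(2))
r.servo_line([X,Y,.388],speed=.03)
g=[(0,0)]+[(1.5*np.cos(a),1.5*np.sin(a)) for a in np.radians(range(80,440,60))]+[(3*np.cos(a),3*np.sin(a)) for a in np.radians(range(80,440,45))]
for dx,dy in g:
    x,y=X+dx/1000,Y+dy/1000
    r.servo_line([x,y,.388],speed=.05)
    z,f,t=down(x,y,.387,.381,base,.0015)
    print(np.round([dx,dy],1),round(z,4),f.round(1),t,round(r.sense()['clock'],1))
    if not t: print('IN',r.sense()['tcp_pos'],r.sense()['torque']);break
    r.servo_line([x,y,.388],speed=.05)
    if r.sense()['clock']>26: break
E
```

```text
base [-0.01  0.1  -3.68]
[0 0] 0.381 [-0.2  0.1  0.2] False 11.7
IN [0.50099278 0.11189549 0.38096492] [ 0.01849926 -0.01380718  0.02532183]
```

Run:
```python
from feel import *
base=np.array([0,.1,-3.7])
X,Y=.501,.1119
print(down(X,Y,.381,.374,base,.0015));
print(down(X,Y,.374,.3675,base,.0007,2.0));s=r.sense();print(s['clock'],s['tcp_pos'],F()-base,s['torque'])
snap(r,'top','t3');snap(r,'scene','s3')
def cr(f,x,y,w,h,k):
    return np.clip(cv2.resize(cv2.imread(f'pics/{f}.png')[y:y+h,x:x+w],None,fx=k,fy=k,interpolation=cv2.INTER_CUBIC)*1.6,0,255).astype(np.uint8)
cv2.imwrite('pics/c4.png',np.hstack([cr('t3',155,180,40,60,10),cr('s3',210,120,80,120,5)]))
```

```text
(0.374, array([-0.341002  , -0.28921599,  0.17030773]), False)
(0.36840000000000017, array([-1.23502084, -0.52059892,  3.1959312 ]), True)
15.7917 [0.50093283 0.11189045 0.36886143] [-1.80017498 -0.30357864  4.04485989] [-0.03524898  0.21955912  0.01169375]
```

View pics/c4.png

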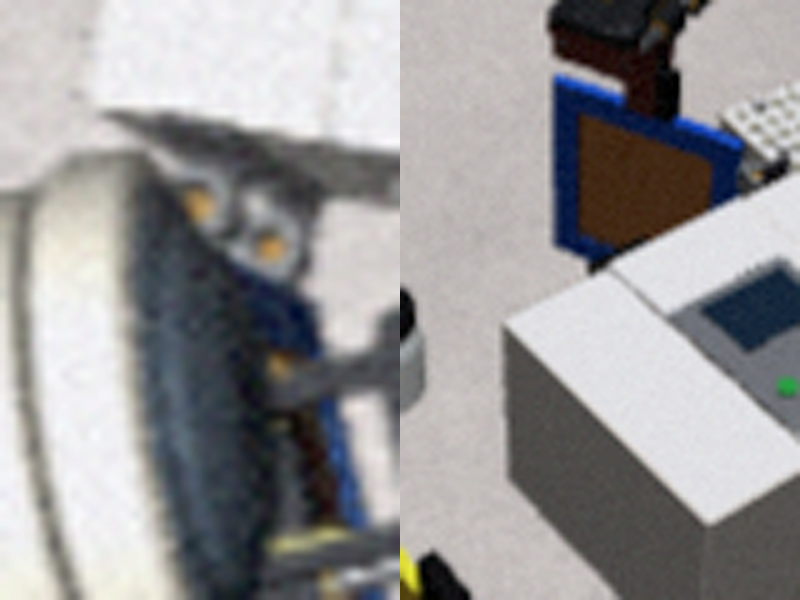

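Contact came at TCP z = 0.3688, against 0.369 expected for fully seated. The pins show through both bores, at (197,203) and (272,245) in the left crop. Next I release, then push the tab shut along the arc with the open fingers.

Run:
```python
from feel import *
r.servo_line([.5009,.1119,.3690],speed=.02); r.wait(.3)
r.let_go(); r.wait(.2)
r.servo_line([.5009,.1119,.380],speed=.05)
A=np.array([.5896,.1310])
base=F(8);print('base',base.round(2),r.sense()['clock'])
def pose(th,off):
    a=np.radians(13.2+th);d=-np.array([np.cos(a),np.sin(a)]);n=np.array([np.sin(a),-np.cos(a)])
    return list(A+.0906*d+off*n)+[.380],[180,0,13.2+th],n
p,o,n=pose(0,.030);r.servo_line(p,o,speed=.06)
for off in(.034,.037): p,o,n=pose(0,off);r.servo_line(p,o,speed=.03)
for th in range(5,61,5):
    p,o,n=pose(th,.037);r.servo_line(p,o,speed=.06)
    f=r.sense()['contact_force']-base
    if np.linalg.norm(f)>8: print('force',th,f);break
print(th,F(4)-base,r.sense()['clock'])
for th in np.arange(61,73,.7):
    p,o,n=pose(th,.037);r.servo_line(p,o,speed=.03)
    f=F(3)-base;fn=-f[:2]@n
    if fn>2.5 or th>71: print('stop',th,f.round(2),fn,r.sense()['clock']);break
snap(r,'top','t4');snap(r,'scene','s4')
def cr(f,x,y,w,h,k):
    return np.clip(cv2.resize(cv2.imread(f'pics/{f}.png')[y:y+h,x:x+w],None,fx=k,fy=k,interpolation=cv2.INTER_CUBIC)*1.6,0,255).astype(np.uint8)
cv2.imwrite('pics/c5.png',np.hstack([cr('t4',150,150,130,120,3),cr('s4',190,100,130,120,3)]))
```

```text
base [ 0.01 -0.11 -0.26] 18.45
60 [-0.06286995 -0.13639519  0.31381845] 23.225
stop 69.40000000000003 [-4.24  0.6   1.41] 4.283647497325709 27.125
```

View pics/c5.png

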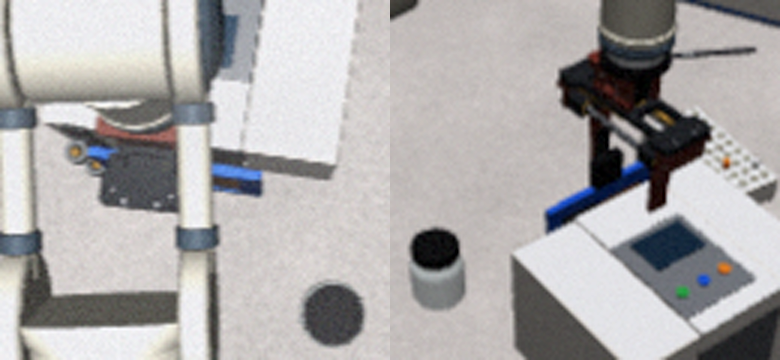

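The door stands parallel to the front, with its free end at about (255,183) in the left crop. The 4.3 N push means it is against the stop. Next I back off, raise the arm clear and check.

Run:
```python
from feel import *
s=r.sense();p=np.array(s['tcp_pos']);a=np.radians(82.6);n=np.array([np.sin(a),-np.cos(a),0])
q=p-.015*n;r.servo_line(list(q),speed=.04);r.wait(.2)
q[2]+=.10;r.servo_line(list(q),speed=.12)
r.servo_line([.38,-.12,.5],speed=.25);r.wait(.3)
t=snap(r,'top','t5');snap(r,'scene','s5');print(r.sense()['clock'],r.sense()['contact_force'])
im=t['frame'][:,:,::-1].copy();h=cv2.cvtColor(im,cv2.COLOR_BGR2HSV);m=(h[...,0]>100)&(h[...,0]<125)&(h[...,1]>130)&(h[...,2]>95)
ys,xs=np.nonzero(m[180:230,160:280]);P=np.array([onz(t,x+160,y+180,.182)[:2] for x,y in zip(xs,ys)])
vx,vy,x0,y0=cv2.fitLine((P*1000).astype(np.float32),cv2.DIST_HUBER,0,.01,.01).ravel();print('door az',np.degrees(np.arctan2(vy,vx)),x0,y0,len(P))
xh=np.array([np.cos(np.radians(-9.9)),np.sin(np.radians(-9.9))]);print('incub x of door mid (mm, want ~-132)',(np.array([x0,y0])-[593.3,21.0])@xh-110)
def cr(f,x,y,w,h,k):
    return np.clip(cv2.resize(cv2.imread(f'pics/{f}.png')[y:y+h,x:x+w],None,fx=k,fy=k,interpolation=cv2.INTER_CUBIC)*1.6,0,255).astype(np.uint8)
cv2.imwrite('pics/c6.png',np.hstack([cr('t5',150,150,130,120,3),cr('s5',190,100,130,120,3)]))
```

```text
30.575 [ 0.14680049 -0.09626274  0.44453616]
door az 79.393 571.9929 32.35709 144
incub x of door mid (mm, want ~-132) -132.94241756295014
```

View pics/c6.png

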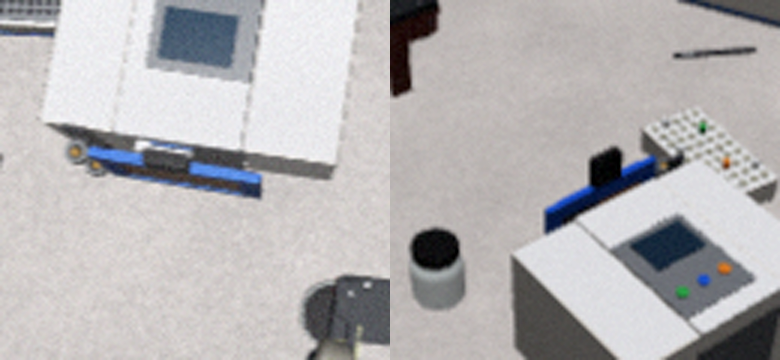

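The door is shut on both pins, 0.7° from parallel, which is about 2 mm at the free edge. The arm is clear and the jar and rack are undisturbed.

```bash
python3 -c "
from station import r
print(r.hand_in())"
```

```text
the job is handed in; nothing more can be done
None
```

The door is hung on both pins and shut against the rubber stop, with its free edge about 2 mm from its shut place, and I handed the job in after about 31 s; the hand-in call did not report a verdict.

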